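Hold the inspection microscope over the receiver chip

TASK

Set the open receiver module, open side up, squarely on the two ledges of the board holder and let go of it; do not drop it. Then take the hand-held microscope from its stand, carry it over the open decoder and finish holding it upright and still, centred over the module's big square chip with its nose about a centimetre above the chip, its broad sides parallel to the module's long sides. The microscope must never touch the module, nothing may knock the decoder, the other things on the bench stay where they are, and the program ends with the microscope still held in the gripper.

Things in the scene. Friction and masses are not known exactly. Their poses are not given: they have to be found in the camera images.
- module: receiver module: tinned steel can 74 x 46 x 16 mm, lid off, lying open side up on the mat; origin centre of underside, x along its length, y across its width, z up. Rigid upright outer walls, gripped across the 46 mm over the full 16 mm height; inside is a board 8 mm up. An aerial socket (8 mm round, 15 mm long, axis 11 mm up) sticks out of the -x end. About 90 g
- module_chip (a point): centre of the top face of the module's big square chip (24 x 24 mm, black), which is 10 mm above the module's underside, 6 mm below the can's rim and 10 mm from the middle towards the end without socket; axes as the module's
- holder: board holder, fixed: a low rail (top 18 mm up) 200 mm long with two aluminium jaw bars 72 mm long across it; origin on the bench at its centre, x along the rail, z up. Each jaw has a ledge 14 mm wide, 55 mm up, starting 28 mm from the centre, and outside it a 4 mm high lip; 84 mm between lips. The module lies lengthwise from ledge to ledge, either way round, its socket passing over a lip
- holder_seat (a point): point midway between the two ledges at the height of their tops (55 mm above the bench): the module's underside centre belongs here; axes as the holder's
- scope: hand-held microscope, upright in its stand: dark body 46 (x) by 30 (y) by 76 mm tall above a round grey nose 22 mm across and 40 mm long, 116 mm in all; origin at the centre of the nose tip, z up along it. The broad sides, 30 mm apart, face +-y and are the ones to grip, 40 to 116 mm above the nose tip. About 140 g
- scope_nose (a point): centre of the microscope's nose tip (same point as the origin of the microscope)
- stand: microscope stand, fixed: base 95 x 80 x 8 mm, above it a collar 64 x 48 mm with its top 50 mm up and a rim to 60 mm; origin on the bench at its centre, x along the microscope's width. The nose hangs through a 28 mm hole in the collar, tip 10 mm above the bench, the body rests on the collar inside the rim, its top 126 mm up: lift straight up by 55 mm to clear it
- stand_collar (a point): centre of the collar's top, 50 mm above the bench
- decoder: opened decoder, fixed to the bench between the holder and the other things: a steel box 240 mm (x) by 190 mm (y), 62 mm high, open on top with its parts below the rim; origin on the bench at its centre
- can_lid: the module's own lid, a flat tinned tray 76 x 48 x 5 mm lying on the mat; origin centre of underside. Bystander
- screwdriver: screwdriver, 170 mm, lying on the mat; bystander
- solder_reel: reel of solder, 60 mm across, 48 mm high; origin centre of underside. Bystander
- flux_bottle: small white bottle, 38 mm across, 85 mm high; origin centre of underside. Bystander
- multimeter: multimeter in a red holster, 150 x 80 x 46 mm, lying face up; bystander
- cutters: side cutters lying flat, about 140 mm long; bystander
- screw_tray: grey tray of screws 100 x 75 x 22 mm; bystander
Not all that is in view belongs to the job. Several things have the shape of the holder; the one meant has the colours described above.

How it is judged:
By the outcome, as a careful person would: the job done as asked, in the order asked, and still so for the second after the job is handed in, while the arm keeps its last pose, push and grip.
It also fails if it takes over 72 s, if anything falls off the work surface, if the arm or the gripper's body presses on something with over 40 N, if the wrist force passes 120 N, or if a joint passes its speed limit or range.

ROBOT

A 7-joint arm with a two-finger parallel gripper is mounted at the origin on the work surface. World frame = base frame: x ahead of the robot, y to its left, z up, the work surface at z = 0. Lengths are in m, angles in rad, forces in N, time in s.
With the tool pointing down it reaches from about 0.4 to 0.85 m from the base axis. Payload 10.4 kg.
Tool frame: the origin (TCP) lies midway between the tips of the shut fingers; the grasp point (between the pads) lies 19 mm behind it; z points along the fingers, x is the direction in which the jaws open and shut, and the axes are right-handed (so a half turn about z gives the same grasp; the last joint's range is limited). The gripper opens to 85 mm and grips with 20 to 120 N. Pads are 22 mm wide; open, the fingers measure 114 mm over their backs; the gripper's body (76 mm by 85 mm) begins 54 mm behind the grasp point. The pads swing forward as they close: fully open they stand 13 mm farther back than shut.
Start: joints at [1.129, 0.332, -0.065, 1.46, 0.022, 1.35, -0.088], TCP at [0.254, -0.571, 0.231] pointing down, gripper open.
Joint ranges: [-2.6, 2.6], [-0.5, 2.12], [-1.47, 1.34], [0.16, 2.42], [-1.27, 4.41], [0.06, 2.06], [-2.6, 2.6]. Speed limits (rad/s): [2.22, 2.22, 2.79, 2.79, 3.14, 3.14, 3.14].

INTERFACE

Orientations are given as a unit quaternion [x, y, z, w].
In Python, from workcell import manip, cams gives the robot as it stands.
- The arm moves only by the tool move_arm, never from a script. Its argument "moves" is a list of rows, each a list of 7 numbers: the turn, a rotation vector about the tool's x, y, z in degrees, then the shift along the tool's x, y, z in m, then the finger opening in m, from 0 to 0.0854. A call has 1 to 10 rows; each row is the pose to reach, as a shift and turn from the pose commanded when the call began, along the tool's axes at that moment; what a row does not reach only later rows make up. A row lasts 1/10 s, in which the tool goes at most 50 mm and 8.59 degrees, less where a joint would pass 70% of its speed; a pose out of reach is approached as far as the arm can. A call with a gripper value outside its range is refused whole. The fingers move at their own pace and stop on an object; "grip_force" is the grip in N (left out, the last holds). Time passes only in rows, so rows that repeat a pose let the fingers close. It gives the time, the measured TCP pose, the force and the opening at its end, in the units of the state.
- manip.get_obs(): the state, without advancing time (a new reading comes with each control period).
- cams.camera(name): name is "side" or "top" or "wrist"; returns the picture (400x640x3 uint8, red, green, blue); there is no depth.
- cams.camera_params(name): a dict with "fx", "fy", "cx", "cy" (pixels), "dist_coeffs" ([k1, k2, p1, p2, k3] as OpenCV has them; the pictures are not rectified), "xyz" and "rotation" of the camera in the world. Camera axes: x right, y up, looking along -z (the intrinsics and any distortion apply to the point x, -y, -z); pixel columns grow to the right and rows downward; lengths in m; the calibration is good to about 2 mm. A picture is of the moment at which its call begins: read the wrist's pose just before it. camera_params takes no time and is no camera call; for the wrist camera it gives the pose at the moment of the call.
- manip.hand_in(): hands the job in, once; it reports no verdict.
The state is a dict: "clock": time; "joint_pos": joint angles; "joint_velocities": joint speeds; "tau": joint torques, N m; "position": TCP position; "ee_rot": TCP orientation; "ft_force": force on the tool from outside, world axes, zero at the start; "torque": the same for the moment, N m; "grip_width": opening from 0.0 (shut) to 1.0 (fully open).
Only numpy, scipy, OpenCV 4.12 (cv2) and the standard library are available. Lean on these libraries where they do the work, as an engineer would, in place of code of your own. Each camera call takes 0.05 s, during which the arm holds its last target. There are 200 camera calls.

## Working session

There is one attempt and no reset: what is moved stays moved. The work goes in short steps, Python scripts to look and compute and a tool call to move; the robot and the scene stay as the last step left them, time stands still between calls to the robot, and variables do not carry over. Pictures are saved under pics/ and viewed, about 8 in all and at most 12, crops included, and the job is handed in when it is done.

Besides the shell and the picture viewer there is one more tool, called after ">>>" as name(argument=value, ...), one argument or row to a line, values as JSON. move_arm: Moves the arm, as the interface text tells. Its arguments: {"type":"object","properties":{"moves":{"type":"array","items":{"type":"array","items":{"type":"number"}}},"grip_force":{"type":"number"}},"required":["moves"]}

```bash
mkdir -p pics; cat > h.py <<'E'
import numpy as np,cv2
from workcell import manip,cams
def snap(n,f,scale=1,crop=None):
    p=cams.camera_params(n); im=cams.camera(n)
    np.save('pics/'+f+'.npy',im); np.save('pics/'+f+'_p.npy',p,allow_pickle=True)
    cv2.imwrite('pics/'+f+'.png',im[:,:,::-1]); return im,p
def load(f): return np.load('pics/'+f+'.npy'),np.load('pics/'+f+'_p.npy',allow_pickle=True).item()
def crop(f,x0,y0,x1,y1,s,o):
    im,_=load(f); c=cv2.resize(im[y0:y1,x0:x1],None,fx=s,fy=s,interpolation=cv2.INTER_CUBIC)
    return c[:,:,::-1]
def K(p): return np.array([[p['fx'],0,p['cx']],[0,p['fy'],p['cy']],[0,0,1.]])
def Rm(p):
    r=np.array(p['rotation'],float)
    if r.shape==(3,3): return r
    from scipy.spatial.transform import Rotation as R
    return R.from_quat(r).as_matrix()
def ray(p,uv):
    q=cv2.undistortPoints(np.array([[uv]],float),K(p),np.array(p['dist_coeffs'],float))[0,0]
    return np.array(p['xyz']),Rm(p)@np.array([q[0],-q[1],-1.])
def atz(p,uv,z):
    o,d=ray(p,uv); return o+d*(z-o[2])/d[2]
def tri(L):
    A=np.zeros((3,3));b=np.zeros(3)
    rs=[ray(p,uv) for p,uv in L]
    for o,d in rs:
        d=d/np.linalg.norm(d);M=np.eye(3)-np.outer(d,d);A+=M;b+=M@o
    x=np.linalg.solve(A,b)
    return x,[np.linalg.norm(np.cross(d/np.linalg.norm(d),x-o)) for o,d in rs]
def proj(p,X):
    c=Rm(p).T@(np.array(X,float)-np.array(p['xyz']));c=c*[1,-1,-1]
    return cv2.projectPoints(c.reshape(1,1,3),np.zeros(3),np.zeros(3),K(p),np.array(p['dist_coeffs'],float))[0].ravel()
E
python3 - <<'E'
from h import *
for n in ['top','side','wrist']:
    im,p=snap(n,n+'0');print(n,p)
a,b=[cv2.imread(f'pics/{n}0.png') for n in('top','side')]
print(manip.get_obs())
E
```

```text
top {'fx': 414.389130324081, 'fy': 414.389130324081, 'cx': 316.2973833316596, 'cy': 201.51877502494318, 'dist_coeffs': array([-0.03543119,  0.        ,  0.        ,  0.        ,  0.        ]), 'xyz': array([0.42171014, 0.01029481, 1.40221414]), 'rotation': array([-0.02985742,  0.03504642,  0.71357985, -0.69905942])}
side {'fx': 508.3165925700444, 'fy': 508.3165925700444, 'cx': 311.0034003899559, 'cy': 195.6055228937849, 'dist_coeffs': array([-0.11489087,  0.        ,  0.        ,  0.        ,  0.        ]), 'xyz': array([0.19615004, 1.29153957, 0.97747256]), 'rotation': array([-0.05571457,  0.45894789,  0.87976143, -0.11082668])}
wrist {'fx': 292.9867696654448, 'fy': 292.9867696654448, 'cx': 318.86163547472063, 'cy': 201.08083591316156, 'dist_coeffs': array([-0.05405882,  0.        ,  0.        ,  0.        ,  0.        ]), 'xyz': array([ 0.32835791, -0.5379223 ,  0.37247725]), 'rotation': array([-0.13423644,  0.08830731, -0.53770097,  0.82768356])}
{'clock': 0.15, 'joint_pos': array([ 1.12941523,  0.33271091, -0.06468319,  1.46073207,  0.02158665,
        1.34992042, -0.08849088]), 'joint_velocities': array([-0.00085049, -0.00134704, -0.00029361, -0.00302197,  0.00140331,
       -0.00039063, -0.00019337]), 'tau': array([-1.12521082e-04, -6.25830245e+01,  4.88427258e-02, -3.91854072e+01,
        1.62543752e-02,  7.47363491e-03, -2.32553782e-05]), 'position': array([ 0.25403352, -0.57073339,  0.23071632]), 'ee_rot': array([ 8.38645647e-01, -5.44677142e-01, -4.61712501e-04, -2.76346000e-04]), 'ft_force': array([ 0.1350093 ,  0.19598234, -0.21780207]), 'torque': array([ 0.00271746, -0.00549773, -0.02387275]), 'grip_width': 0.997097037254378}
```

View pics/top0.png

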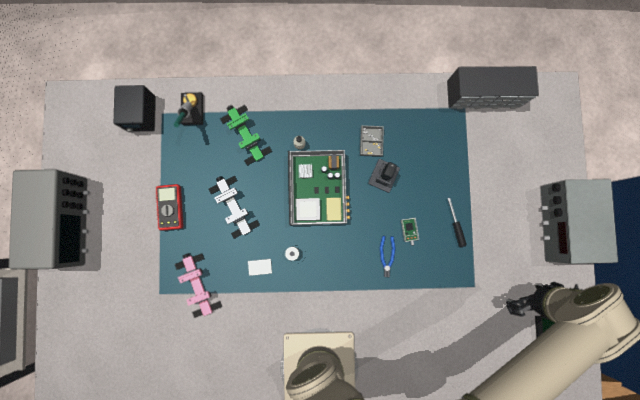

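View pics/side0.png

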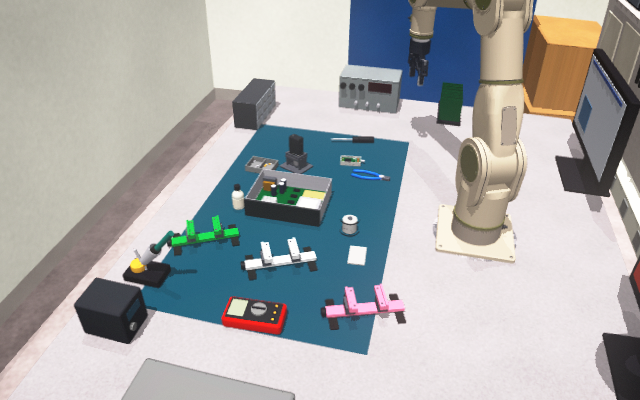

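Top view: the holder-shaped things are green (245,133), silver/white (234,207) and pink (198,285); I choose the silver one. Module at (410,229), with its lid at (260,267) the only lookalike. Scope in its stand at (385,175). I'll check in close crops.

```bash
python3 - <<'E'
from h import *
a=crop('top0',365,110,435,290,4,0); b=crop('top0',200,165,280,245,5,0); c=crop('side0',235,230,325,280,4,0); d=crop('side0',265,125,375,185,3.4,0)
W=np.zeros((600,800,3),np.uint8)
a=cv2.resize(a,None,fx=.83,fy=.83);W[:a.shape[0],:a.shape[1]]=a
x=240;b=cv2.resize(b,(380,380));W[:380,x:x+380]=b
c=c[:, :];W[385:585,x:x+360]=c
d=cv2.resize(d,(180,98));W[0:98,620:800]=d
cv2.imwrite('pics/c1.png',W)
_,p=load('top0')
for n,uv,z in[('mod',(410,230),.016),('scope',(387,172),.126),('stand',(383,178),.0),('holder',(234,207),.05)]:print(n,atz(p,uv,z))
E
```

```text
mod [ 0.44709471 -0.31304549  0.016     ]
scope [ 0.62713705 -0.22282666  0.126     ]
stand [ 0.62692094 -0.23133417  0.        ]
holder [0.5335579  0.26878648 0.05      ]
```

View pics/c1.png

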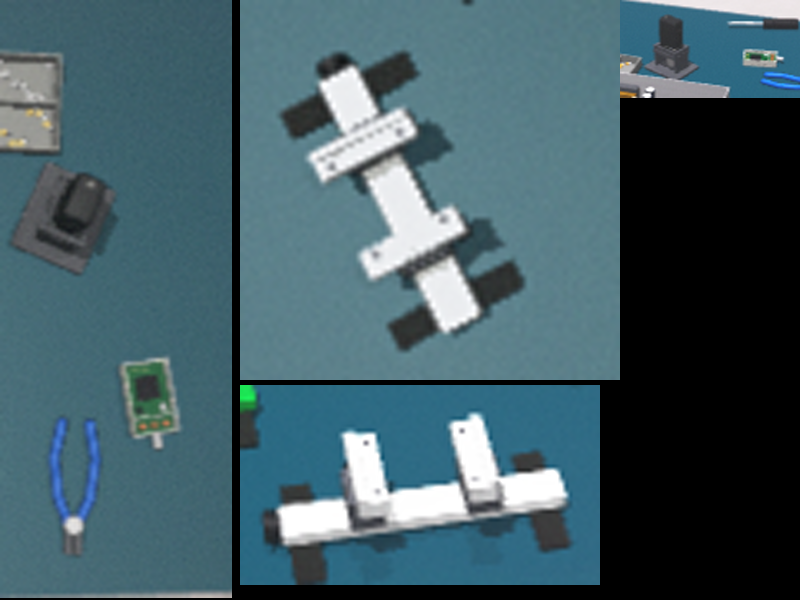

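Crops: silver holder has aluminium jaws with ledges (green and pink rejected); module has its chip toward the end away from the socket, socket pointing toward the robot. Now plan the first wrist view.

```bash
cat >> h.py <<'E'
from scipy.spatial.transform import Rotation as R
def plan(pos,yaw):  # yaw of tool x in deg, tool down
    o=manip.get_obs();T=R.from_quat(o['ee_rot']);c,s=np.cos(np.radians(yaw)),np.sin(np.radians(yaw))
    G=R.from_matrix(np.array([[c,s,0],[s,-c,0],[0,0,-1.]]))
    return np.round((T.inv()*G).as_rotvec(degrees=True),2),np.round(T.inv().apply(np.array(pos)-o['position']),4)
E
python3 - <<'E'
from h import *
o=manip.get_obs();T=R.from_quat(o['ee_rot']);p=cams.camera_params('wrist')
print('cam in tool',T.inv().apply(np.array(p['xyz'])-o['position']),'look',T.inv().apply(Rm(p)@[0,0,-1]),'right',T.inv().apply(Rm(p)@[1,0,0]))
print(plan((.447,-.313,.25),-80))
E
```

```text
cam in tool [ 1.24120704e-04 -8.12403183e-02 -1.41876958e-01] look [-6.84357703e-04  3.17127217e-01  9.48382760e-01] right [9.99999707e-01 5.42439900e-04 5.40219697e-04]
(array([1.000e-02, 6.000e-02, 1.399e+01]), array([-0.157 , -0.2811, -0.0191]))
```

>>> move_arm(
  moves=[
    [0, 0, 2, -0.02, -0.04, -0.005, 0.0854],
    [0, 0, 4, -0.04, -0.08, -0.01, 0.0854],
    [0, 0, 6, -0.07, -0.12, -0.015, 0.0854],
    [0, 0, 8, -0.1, -0.16, -0.02, 0.0854],
    [0, 0, 10, -0.12, -0.2, -0.02, 0.0854],
    [0, 0, 12, -0.14, -0.24, -0.02, 0.0854],
    [0, 0, 14, -0.15, -0.27, -0.02, 0.0854],
    [0, 0, 14, -0.157, -0.28, -0.02, 0.0854],
    [0, 0, 14, -0.157, -0.28, -0.02, 0.0854],
    [0, 0, 14, -0.157, -0.28, -0.02, 0.0854],
  ],
)

```text
clock: 1.15
position: [0.4451, -0.315, 0.2511]
ee_rot: [0.766, -0.643, -0.0, 0.0]
ft_force: [-0.6, -0.4, -0.1]
grip_width: 1.002
```

```bash
python3 - <<'E'
from h import *
im,p=snap('wrist','w1');o=manip.get_obs();print(o['position'],o['clock'],p['xyz'])
print(plan((.547,-.26,.25),-80))
for X in[(.447,-.313,.016),(.627,-.23,.05)]:print(proj(p,X))
E
```

```text
[ 0.44478758 -0.31544406  0.25115294] 1.2 [ 0.52522901 -0.3010768   0.392951  ]
(array([ 0.05, -0.02, -0.13]), array([-0.0371, -0.1102,  0.0011]))
[317.58309283 166.74471523]
[267.42463285 -10.3598452 ]
```

View pics/w1.png

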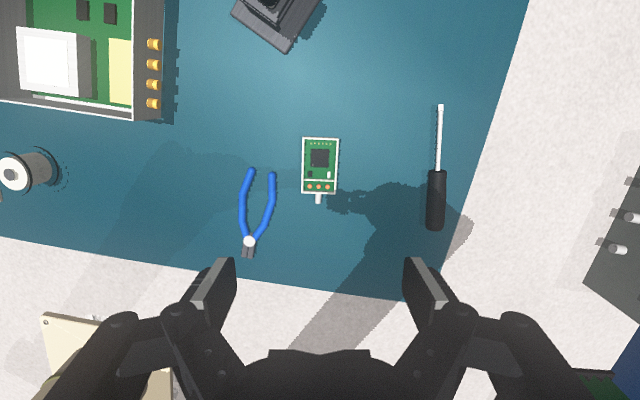

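Module near (320,166) in w1, nearly square to the image, cutters at (250,210), screwdriver (438,170). Second wrist place to measure module and scope.

>>> move_arm(
  moves=[
    [0, 0, 0, -0.01, -0.04, 0, 0.0854],
    [0, 0, 0, -0.03, -0.08, 0, 0.0854],
    [0, 0, 0, -0.037, -0.11, 0, 0.0854],
    [0, 0, 0, -0.037, -0.11, 0, 0.0854],
    [0, 0, 0, -0.037, -0.11, 0, 0.0854],
    [0, 0, 0, -0.037, -0.11, 0, 0.0854],
  ],
)

```text
clock: 1.8
position: [0.5467, -0.2603, 0.2513]
ee_rot: [0.765, -0.644, 0.0, 0.001]
ft_force: [0.6, -1.3, -0.5]
grip_width: 0.998
```

```bash
python3 - <<'E'
from h import *
im,p=snap('wrist','w2');o=manip.get_obs();print(o['position'],o['clock'],p['xyz'])
m=proj(p,(.447,-.313,.016));s=proj(p,(.627,-.231,.06));print(m,s)
a=crop('w1',290,125,350,215,6,0)  # 360x540
x,y=int(m[0]),int(m[1]);x0,y0=x-30,y-50
b=crop('w2',x0,y0,x0+60,y0+90,6,0);print('w2 crop',x0,y0)
cv2.imwrite('pics/c2.png',np.hstack([a,b]))
x,y=int(s[0]),int(s[1]);X0=max(0,x-90);Y0=max(0,y-75)
c=crop('w2',X0,Y0,X0+180,Y0+150,4,0);print('scope crop',X0,Y0);cv2.imwrite('pics/c3.png',c)
E
```

```text
[ 0.54677225 -0.26014114  0.25137058] 1.85 [ 0.62691137 -0.24646264  0.39305212]
[343.29046481 242.35975911] [304.70432896 100.79680031]
w2 crop 313 192
scope crop 214 25
```

View pics/c2.png

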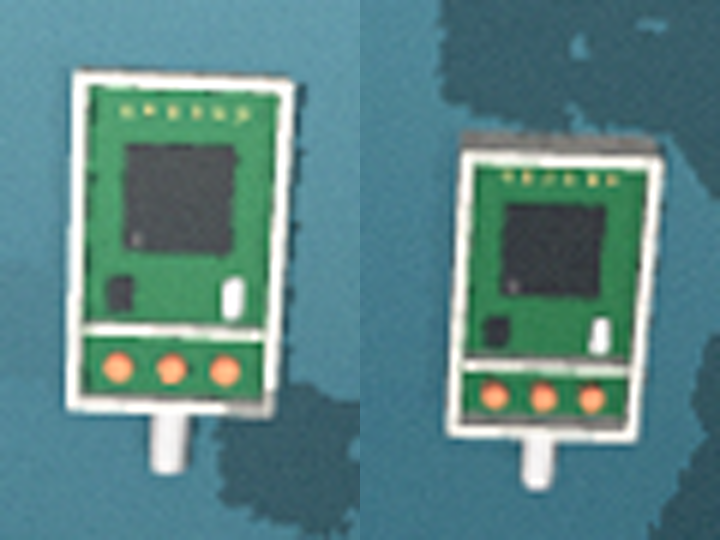

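View pics/c3.png

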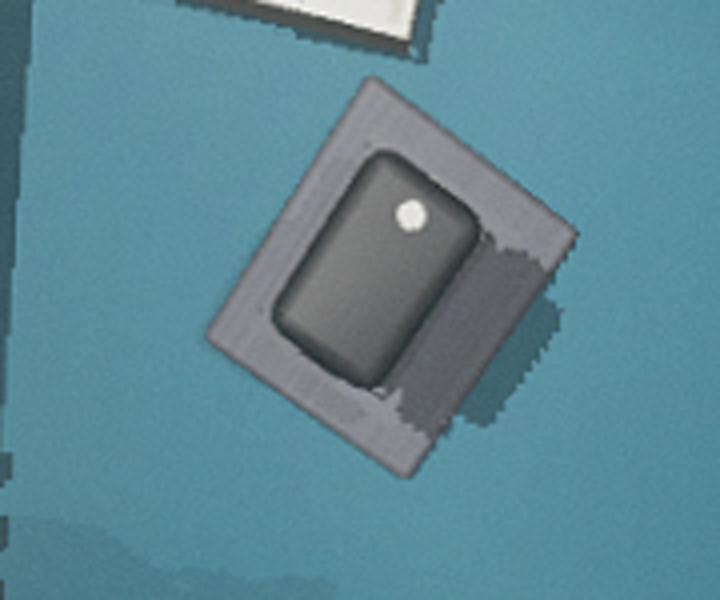

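```bash
python3 - <<'E'
from h import *
_,p1=load('w1');_,p2=load('w2');_,pt=load('top0')
f=lambda c,x0,y0,s:(x0+(c[0]+.5)/s-.5,y0+(c[1]+.5)/s-.5)
A=[f(c,290,125,6) for c in[(73,72),(297,80),(272,415),(67,410)]]
B=[f(c,313,192,6) for c in[(102,152),(304,156),(276,440),(87,436)]]
P=[]
for a,b in zip(A,B):
    x,e=tri([(p1,a),(p2,b)]);P.append(x);print(np.round(x,4),np.round(e,4))
P=np.array(P)
for z in(.016,):
  for p,L in((p1,A),(p2,B)):
    Q=np.array([atz(p,l,z) for l in L]);d=Q[0]+Q[1]-Q[2]-Q[3]
    print('mod',Q.mean(0),'yaw',np.degrees(np.arctan2(d[1],d[0])),'L',np.linalg.norm(d)/2,'W',np.linalg.norm(Q[0]+Q[3]-Q[1]-Q[2])/2)
S=[f(c,214,25,4) for c in[(372,77),(578,235),(407,478),(207,338)]]
Q=np.array([atz(p2,l,.008) for l in S]);print('stand',Q.mean(0),np.linalg.norm(Q[0]-Q[1]),np.linalg.norm(Q[1]-Q[2]),np.linalg.norm(Q[2]-Q[3]),np.linalg.norm(Q[3]-Q[0]))
d=Q[0]+Q[1]-Q[2]-Q[3];print('yaw long',np.degrees(np.arctan2(d[1],d[0])))
T=[f(c,214,25,4) for c in[(375,140),(490,228),(380,394),(266,317)]]
Q=np.array([atz(p2,l,.126) for l in T]);d=Q[0]+Q[1]-Q[2]-Q[3];print('scopetop',Q.mean(0),np.linalg.norm(d)/2,np.linalg.norm(Q[0]+Q[3]-Q[1]-Q[2])/2,np.degrees(np.arctan2(d[1],d[0])))
# holder rough from top crop (scale 4.75 from (200,165), origin 240,0): jaw bar corners
g=lambda x,y:(200+(x-240)/4.75,165+y/4.75)
for n,c in[('rail end a',(335,65)),('rail end b',(460,325)),('j1',(363,145)),('j2',(413,243))]:print(n,atz(pt,g(*c),.05))
E
```

```text
[ 0.4818 -0.2866  0.0154] [0.0001 0.0001]
[ 0.488  -0.3336  0.0131] [0.0002 0.0002]
[ 0.4147 -0.3423  0.0162] [0.0001 0.0001]
[ 0.4076 -0.2967  0.0153] [0.0001 0.0001]
mod [ 0.44818487 -0.31480094  0.016     ] yaw 7.317258893152926 L 0.07444554964324598 W 0.04667397782011775
mod [ 0.44843249 -0.3146194   0.016     ] yaw 7.5460356576734835 L 0.07482585462272939 W 0.04652000270993588
stand [ 0.63383398 -0.23567303  0.008     ] 0.07710234695703648 0.0915250678359919 0.07688782542527733 0.09184973458519198
yaw long -25.47296446806561
scopetop [ 0.63420886 -0.2357199   0.126     ] 0.04249030707027326 0.02976697915334322 -24.515614811313053
rail end a [0.62809926 0.31477969 0.05      ]
rail end b [0.44648848 0.22894148 0.05      ]
j1 [0.57187536 0.29533204 0.05      ]
j2 [0.50338574 0.26095604 0.05      ]
```

Module: triangulated rim height ≈15 mm (expected 16), 74.5 x 46.6 mm, centre (0.4483, -0.3147), yaw 7.4°. Scope at (0.634, -0.236), yaw about -25°. The cutters' handle is about 58 mm left of the module centre, so I'll go in with the fingers at 62 mm.

```bash
python3 - <<'E'
from h import *
print(plan((.4483,-.3147,.08),-82.6))
E
```

```text
(array([ 0.03, -0.05,  2.43]), array([0.0368, 0.1062, 0.1715]))
```

>>> move_arm(
  moves=[
    [0, 0, 1, 0.02, 0.04, 0, 0.062],
    [0, 0, 2, 0.03, 0.08, 0.02, 0.062],
    [0, 0, 2.4, 0.037, 0.106, 0.06, 0.062],
    [0, 0, 2.4, 0.037, 0.106, 0.1, 0.062],
    [0, 0, 2.4, 0.037, 0.106, 0.14, 0.062],
    [0, 0, 2.4, 0.037, 0.106, 0.171, 0.062],
    [0, 0, 2.4, 0.037, 0.106, 0.171, 0.062],
    [0, 0, 2.4, 0.037, 0.106, 0.171, 0.062],
  ],
)

```text
clock: 2.65
position: [0.4497, -0.3138, 0.0813]
ee_rot: [0.752, -0.659, 0.0, 0.0]
ft_force: [0.5, 0.9, 0.8]
grip_width: 0.724
```

```bash
python3 - <<'E'
from h import *
print(plan((.4483,-.3147,.002),-82.6),manip.get_obs()['position'])
E
```

```text
(array([ 0.  , -0.02,  0.12]), array([0.0007, 0.0015, 0.0793])) [ 0.44968333 -0.31381697  0.0812895 ]
```

>>> move_arm(
  moves=[
    [0, 0, 0, 0, 0, 0.03, 0.062],
    [0, 0, 0, 0, 0.0005, 0.055, 0.062],
    [0, 0, 0, 0, 0.0005, 0.07, 0.062],
    [0, 0, 0, 0, 0.0005, 0.078, 0.062],
    [0, 0, 0, 0, 0.0005, 0.078, 0.062],
    [0, 0, 0, 0, 0.0005, 0.078, 0.062],
  ],
)

```text
clock: 3.25
position: [0.4504, -0.3136, 0.0036]
ee_rot: [0.752, -0.659, 0.001, -0.0]
ft_force: [-0.0, 1.3, 0.5]
grip_width: 0.73
```

>>> move_arm(
  grip_force=40,
  moves=[
    [0, 0, 0, 0, 0, 0, 0.055],
    [0, 0, 0, 0, 0, 0, 0.05],
    [0, 0, 0, 0, 0, 0, 0.044],
    [0, 0, 0, 0, 0, 0, 0.036],
    [0, 0, 0, 0, 0, 0, 0.036],
    [0, 0, 0, 0, 0, 0, 0.036],
    [0, 0, 0, 0, 0, 0, 0.036],
    [0, 0, 0, 0, 0, 0, 0.036],
  ],
)

```text
clock: 4.05
position: [0.4501, -0.3134, 0.0034]
ee_rot: [0.752, -0.659, 0.001, 0.0]
ft_force: [-1.7, 0.1, 6.6]
grip_width: 0.528
```

```bash
python3 - <<'E'
from h import *
snap('wrist','w3');o=manip.get_obs();print(o['position'],o['grip_width']*85.4)
E
```

```text
[ 0.45005564 -0.31343599  0.00333624] 44.88985537767044
```

Gripper stopped at about 45 mm, so the can is held. Lift and carry toward the holder.

>>> move_arm(
  moves=[
    [0, 0, 0, 0, 0, -0.01, 0.036],
    [0, 0, 0, 0, 0, -0.03, 0.036],
    [0, 0, 0, 0, 0, -0.06, 0.036],
    [0, 0, 0, 0, 0, -0.1, 0.036],
    [0, 0, 0, 0, 0, -0.14, 0.036],
    [0, 0, 0, 0, 0, -0.18, 0.036],
    [0, 0, 0, 0, 0, -0.21, 0.036],
    [0, 0, 0, 0, 0, -0.23, 0.036],
    [0, 0, 0, 0, 0, -0.245, 0.036],
    [0, 0, 0, 0, 0, -0.245, 0.036],
  ],
)

```text
clock: 5.1
position: [0.4503, -0.3134, 0.2501]
ee_rot: [0.752, -0.659, 0.002, -0.0]
ft_force: [-0.1, 0.0, -0.9]
grip_width: 0.529
```

>>> move_arm(
  moves=[
    [0, 0, -1, -0.01, -0.003, 0, 0.036],
    [0, 0, -3, -0.04, -0.01, 0, 0.036],
    [0, 0, -5, -0.08, -0.02, 0, 0.036],
    [0, 0, -7, -0.12, -0.03, 0, 0.036],
    [0, 0, -9, -0.16, -0.045, 0, 0.036],
    [0, 0, -11, -0.2, -0.06, 0, 0.036],
    [0, 0, -13, -0.24, -0.07, 0, 0.036],
    [0, 0, -15, -0.28, -0.08, 0, 0.036],
    [0, 0, -17, -0.32, -0.09, 0, 0.036],
    [0, 0, -18.6, -0.36, -0.1, 0, 0.036],
  ],
)

```text
clock: 6.1
position: [0.5, 0.0593, 0.2462]
ee_rot: [0.85, -0.527, -0.001, 0.001]
ft_force: [0.8, 0.2, -0.6]
grip_width: 0.523
```

```bash
python3 - <<'E'
from h import *
o=manip.get_obs();print(o['position'],o['grip_width'],o['ft_force'],plan((.537,.277,.25),-64))
E
```

```text
[0.4999973  0.05931041 0.24617411] 0.5234654440262831 [ 0.81168698  0.18373667 -0.58994436] (array([0.09, 0.03, 0.36]), array([-0.1786, -0.1298, -0.0039]))
```

>>> move_arm(
  moves=[
    [0, 0, 0, -0.035, -0.025, 0, 0.036],
    [0, 0, 0, -0.07, -0.05, 0, 0.036],
    [0, 0, 0, -0.105, -0.075, 0, 0.036],
    [0, 0, 0, -0.135, -0.1, 0, 0.036],
    [0, 0, 0, -0.155, -0.115, 0, 0.036],
    [0, 0, 0, -0.165, -0.122, 0, 0.036],
    [0, 0, 0, -0.165, -0.122, 0, 0.036],
    [0, 0, 0, -0.165, -0.122, 0, 0.036],
    [0, 0, 0, -0.165, -0.122, 0, 0.036],
  ],
)

```text
clock: 7.0
position: [0.538, 0.2571, 0.2472]
ee_rot: [0.848, -0.529, 0.0, 0.0]
ft_force: [0.0, 0.6, -0.6]
grip_width: 0.524
```

```bash
python3 - <<'E'
from h import *
im,p=snap('wrist','w4');o=manip.get_obs();print(o['position'],o['ee_rot'],proj(p,(.537,.277,.055)))
E
```

```text
[0.53806185 0.2572335  0.24736979] [ 8.48422004e-01 -5.29320149e-01  4.42382275e-04  2.97317234e-04] [303.02753948 169.73306684]
```

>>> move_arm(
  moves=[
    [0, 0, 0, 0, 0.02, 0, 0.036],
    [0, 0, 0, 0, 0.05, 0, 0.036],
    [0, 0, 0, 0, 0.07, 0, 0.036],
    [0, 0, 0, 0, 0.08, 0, 0.036],
    [0, 0, 0, 0, 0.08, 0, 0.036],
    [0, 0, 0, 0, 0.08, 0, 0.036],
  ],
)

```text
clock: 7.65
position: [0.4667, 0.2233, 0.2476]
ee_rot: [0.849, -0.529, 0.0, -0.0]
ft_force: [0.3, 0.4, -1.0]
grip_width: 0.523
```

```bash
python3 - <<'E'
from h import *
im,p=snap('wrist','w5');o=manip.get_obs();q=proj(p,(.537,.277,.055));print(o['position'],q)
_,p4=load('w4');q4=proj(p4,(.537,.277,.055))
out=[]
for n,c in(('w4',q4),('w5',q)):
    x,y=int(c[0]),int(c[1]);x0=max(0,x-65);y0=max(0,y-85);print(n,x0,y0,x,y)
    b=crop(n,x0,y0,x0+130,y0+190,3,0); print(b.shape);out.append(cv2.copyMakeBorder(b,0,570-b.shape[0],0,390-b.shape[1],0))
cv2.imwrite('pics/c4.png',np.hstack(out))
E
```

```text
[0.46677706 0.22359549 0.24746448] [302.92553206  98.62991546]
w4 238 84 303 169
(570, 390, 3)
w5 237 13 302 98
(570, 390, 3)
```

View pics/c4.png

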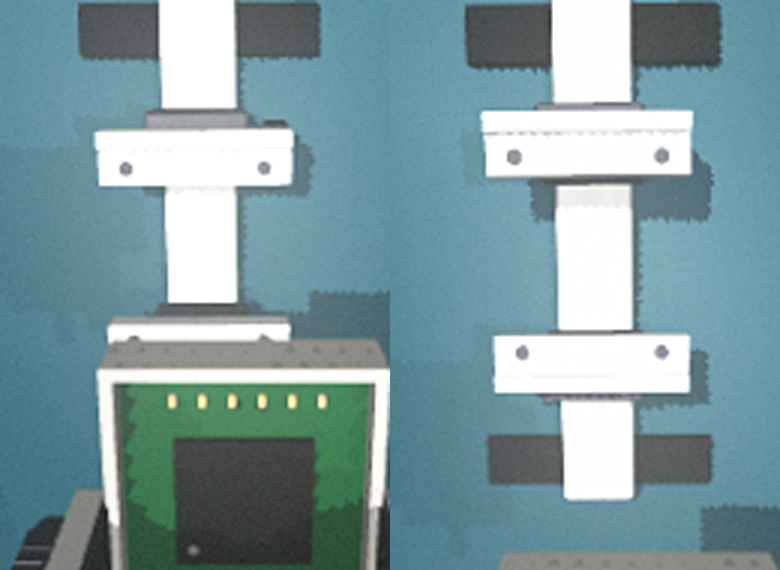

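c4 (left w4, right w5): far jaw holes at (125,168),(264,168) and (124,156),(272,156); near jaw holes in w5 at (132,352),(271,352); ledge inner edges at y≈177 and 335. The held module's front rim shows at y≈370 in w4.

```bash
python3 - <<'E'
from h import *
_,p4=load('w4');_,p5=load('w5')
f=lambda c,x0,y0,s=3:(x0+(c[0]+.5)/s-.5,y0+(c[1]+.5)/s-.5)
w4=lambda *c:(p4,f(c,238,84)); w5=lambda *c:(p5,f(c,237,13))
for n,a,b in[('hL',(125,168),(124,156)),('hR',(264,168),(272,156)),('innL',(98,186),(97,177)),('innR',(292,185),(302,176)),('nearL',(109,320),(104,335)),('nearR',(291,320),(299,335)),('nhL',(133,341),(132,352)),('nhR',(264,340),(271,352)),]:
    x,e=tri([w4(*a),w5(*b)]);print(n,np.round(x,4),np.round(e,4))
z=.055
at=lambda *c:atz(p5,w5(*c)[1],z)
H=np.array([at(124,156),at(272,156),at(132,352),at(271,352)]);I=np.array([at(97,177),at(302,176),at(104,335),at(299,335)])
for Q in(H,I):
    d=Q[0]+Q[1]-Q[2]-Q[3];w=Q[0]+Q[2]-Q[1]-Q[3];print(Q.mean(0),'sep',np.linalg.norm(d)/2,'yaw',np.degrees(np.arctan2(d[1],d[0])),'w',np.linalg.norm(w)/2,'yaw w',np.degrees(np.arctan2(w[1],w[0]))-90)
im,_=load('w5');cv2.imwrite('pics/c5.png',crop('w5',230,170,410,300,4,0))
E
```

```text
hL [0.5565 0.3156 0.0541] [0.0002 0.0002]
hR [0.5794 0.2686 0.054 ] [0.0001 0.0001]
innL [0.5459 0.3218 0.0535] [0.0005 0.0005]
innR [0.5783 0.2562 0.0531] [0.0001 0.0001]
nearL [0.4958 0.2979 0.0452] [0.0003 0.0003]
nearR [0.5284 0.2311 0.045 ] [0.0002 0.0002]
nhL [0.4959 0.2852 0.0561] [0.0002 0.0002]
nhR [0.5186 0.2385 0.0543] [0.0001 0.0001]
[0.5375681 0.2768914 0.055    ] sep 0.06775570324267448 yaw 26.33398910808888 w 0.051888996437041125 yaw w 25.9908995096596
[0.53745017 0.27656288 0.055     ] sep 0.05483595855684955 yaw 26.038687383281978 w 0.07236689739522946 yaw w 26.125090481167973
```

View pics/c5.png

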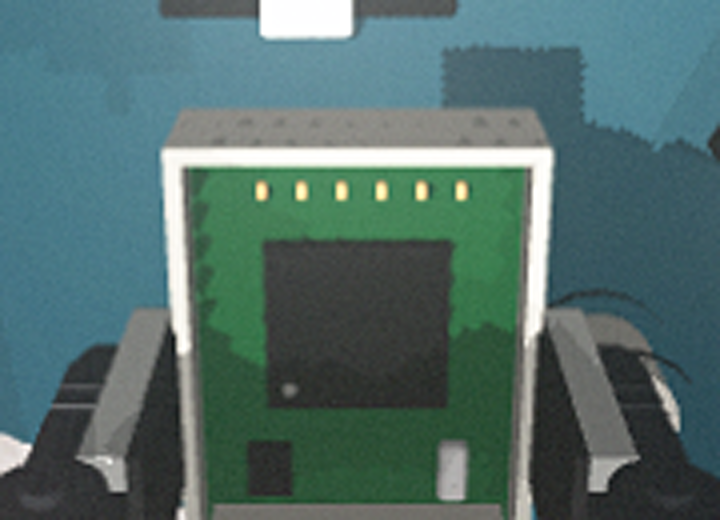

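Seat (0.5375, 0.2767, 0.055), yaw 26.1°; ledge heights 54–55 mm as expected. c5: held module square in the hand: rim front (162,150)-(553,150), lower front edge (183,108)-(533,108), chip corners (264,240),(453,240),(447,408),(267,408). PnP for its pose in the tool:

```bash
cat > inhand.py <<'E'
from h import *
def pnp(f,obj,img):
    _,p=load(f)
    ok,r,t=cv2.solvePnP(np.array(obj,float),np.array(img,float),K(p),np.array(p['dist_coeffs'],float))
    e=[np.round(cv2.projectPoints(np.array(obj,float),r,t,K(p),np.array(p['dist_coeffs'],float))[0][:,0]-img,2)]
    F=np.diag([1,-1,-1.]);Rw=Rm(p)@F@cv2.Rodrigues(r)[0];tw=Rm(p)@F@t.ravel()+p['xyz'];return Rw,tw,e
E
python3 - <<'E'
from inhand import *
f=lambda c:(230+(c[0]+.5)/4-.5,170+(c[1]+.5)/4-.5)
obj=[(.037,.023,0),(.037,-.023,0),(.037,.023,.016),(.037,-.023,.016),(.022,.012,.01),(.022,-.012,.01),(-.002,-.012,.01),(-.002,.012,.01)]
img=[f(c) for c in[(183,108),(533,108),(162,150),(553,150),(264,240),(453,240),(447,408),(267,408)]]
Rw,t,e=pnp('w5',obj,img);o=manip.get_obs();T=R.from_quat(o['ee_rot'])
print(e,'center',t,'Z',Rw[:,2],'yaw',np.degrees(np.arctan2(Rw[1,0],Rw[0,0])))
print('in tool',T.inv().apply(t-o['position']),'tool yaw',np.degrees(np.arctan2(T.as_matrix()[1,0],T.as_matrix()[0,0])))
E
```

```text
[array([[-0.17, -0.29],
       [ 0.08, -0.21],
       [ 0.3 , -0.42],
       [-0.11, -0.33],
       [-0.18,  0.86],
       [-0.2 ,  0.9 ],
       [ 0.03, -0.23],
       [ 0.25, -0.27]])] center [0.4649119  0.22231638 0.24304126] Z [-0.00539892 -0.00234802  0.99998267] yaw 26.059373850820695
in tool [0.0003259  0.00224123 0.00442159] tool yaw -63.83817987526717
```

```bash
python3 - <<'E'
from h import *
print(plan((.5392,.2779,.10),-63.9))
E
```

```text
(array([-0.04,  0.  ,  0.06]), array([-0.0168, -0.0888,  0.1475]))
```

>>> move_arm(
  moves=[
    [0, 0, 0, -0.005, -0.03, 0, 0.036],
    [0, 0, 0, -0.01, -0.06, 0.02, 0.036],
    [0, 0, 0, -0.015, -0.08, 0.05, 0.036],
    [0, 0, 0, -0.0168, -0.0888, 0.08, 0.036],
    [0, 0, 0, -0.0168, -0.0888, 0.11, 0.036],
    [0, 0, 0, -0.0168, -0.0888, 0.135, 0.036],
    [0, 0, 0, -0.0168, -0.0888, 0.1475, 0.036],
    [0, 0, 0, -0.0168, -0.0888, 0.1475, 0.036],
    [0, 0, 0, -0.0168, -0.0888, 0.1475, 0.036],
    [0, 0, 0, -0.0168, -0.0888, 0.1475, 0.036],
  ],
)

```text
clock: 8.7
position: [0.5391, 0.2784, 0.1014]
ee_rot: [0.849, -0.529, 0.001, -0.001]
ft_force: [0.4, -0.6, -0.9]
grip_width: 0.524
```

```bash
python3 - <<'E'
from h import *
print(plan((.5392,.2779,.0594),-63.9),manip.get_obs()['ft_force'])
E
```

```text
(array([-0.14, -0.  ,  0.09]), array([0.0005, 0.0003, 0.042 ])) [ 0.42709394 -0.59382038 -0.85759157]
```

>>> move_arm(
  moves=[
    [0, 0, 0, 0.0004, 0.0003, 0.015, 0.036],
    [0, 0, 0, 0.0004, 0.0003, 0.028, 0.036],
    [0, 0, 0, 0.0004, 0.0003, 0.036, 0.036],
    [0, 0, 0, 0.0004, 0.0003, 0.039, 0.036],
    [0, 0, 0, 0.0004, 0.0003, 0.04, 0.036],
    [0, 0, 0, 0.0004, 0.0003, 0.041, 0.036],
    [0, 0, 0, 0.0004, 0.0003, 0.041, 0.036],
  ],
)

```text
clock: 9.4
position: [0.5383, 0.2775, 0.059]
ee_rot: [0.849, -0.528, 0.0, -0.0]
ft_force: [-0.5, -0.7, -0.5]
grip_width: 0.527
```

>>> move_arm(
  moves=[
    [0, 0, 0, 0, 0, 0.0005, 0.036],
    [0, 0, 0, 0, 0, 0.001, 0.036],
    [0, 0, 0, 0, 0, 0.001, 0.036],
  ],
)

```text
clock: 9.7
position: [0.5384, 0.2775, 0.0584]
ee_rot: [0.849, -0.528, 0.0, -0.0]
ft_force: [-1.5, -0.5, 3.7]
grip_width: 0.527
```

Contact at 3.7 N at the expected height. Release and retreat.

>>> move_arm(
  moves=[
    [0, 0, 0, 0, 0, 0, 0.046],
    [0, 0, 0, 0, 0, 0, 0.05],
    [0, 0, 0, 0, 0, 0, 0.056],
    [0, 0, 0, 0, 0, 0, 0.062],
    [0, 0, 0, 0, 0, 0, 0.066],
    [0, 0, 0, 0, 0, 0, 0.066],
  ],
)

```text
clock: 10.3
position: [0.5381, 0.2774, 0.0578]
ee_rot: [0.849, -0.528, 0.0, -0.0]
ft_force: [1.2, -0.4, 0.3]
grip_width: 0.775
```

>>> move_arm(
  moves=[
    [0, 0, 0, 0, 0, -0.005, 0.066],
    [0, 0, 0, 0, 0, -0.015, 0.066],
    [0, 0, 0, 0, 0, -0.035, 0.066],
    [0, 0, 0, 0, 0, -0.065, 0.066],
    [0, 0, 0, 0, 0, -0.1, 0.07],
    [0, 0, 0, 0, 0, -0.135, 0.07],
    [0, 0, 0, 0, 0, -0.16, 0.07],
    [0, 0, 0, 0, 0, -0.17, 0.07],
    [0, 0, 0, 0, 0, -0.17, 0.07],
    [0, 0, 0, 0, 0, -0.17, 0.07],
  ],
)

```text
clock: 11.3
position: [0.5378, 0.277, 0.2267]
ee_rot: [0.849, -0.528, -0.0, 0.001]
ft_force: [-0.4, 0.6, -0.5]
grip_width: 0.817
```

```bash
python3 - <<'E'
from h import *
im,p=snap('wrist','w6');o=manip.get_obs();q=proj(p,(.5375,.2767,.071));print(o['position'],o['ft_force'],q)
x,y=int(q[0]),int(q[1]);x0,y0=x-60,y-55;print(x0,y0)
cv2.imwrite('pics/c6.png',crop('w6',x0,y0,x0+120,y0+110,5,0))
E
```

```text
[0.53763456 0.27692103 0.22627318] [-0.2870618  -0.69717737 -0.07667101] [319.08736498 184.78257496]
259 129
```

View pics/c6.png

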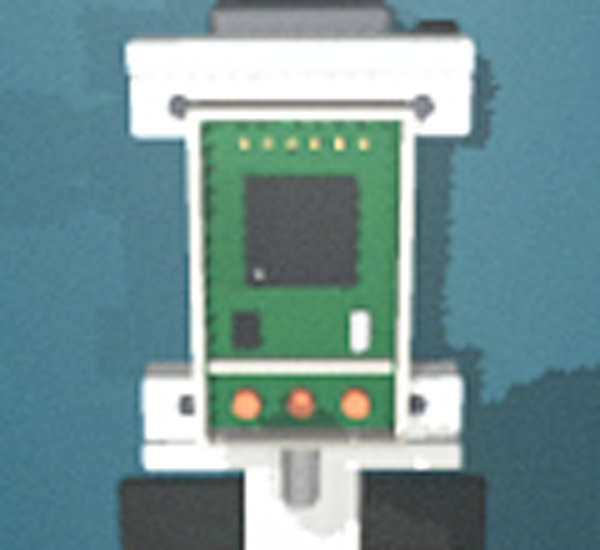

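c6: module lies squarely on both ledges, socket over the near lip. Chip corners (246,176),(357,176),(358,286),(247,285). Compute its pose.

```bash
python3 - <<'E'
from h import *
_,p=load('w6');f=lambda c:(259+(c[0]+.5)/5-.5,129+(c[1]+.5)/5-.5)
def rect(P,z):
    Q=np.array([atz(p,f(c),z) for c in P]);d=Q[0]+Q[1]-Q[2]-Q[3];w=Q[0]+Q[3]-Q[1]-Q[2]
    print(Q.mean(0),np.linalg.norm(d)/2,np.linalg.norm(w)/2,np.degrees(np.arctan2(d[1],d[0])),np.degrees(np.arctan2(w[1],w[0]))-90);return Q.mean(0)
rect([(246,176),(357,176),(358,286),(247,285)],.065)
m=rect([(186,107),(415,108),(408,440),(193,440)],.071)
rect([(178,106),(423,106),(417,404),(187,404)],.055)
u=np.array([np.cos(np.radians(26.1)),np.sin(np.radians(26.1))]);print('chip from rim',m[:2]+.01*u)
# in hand prediction
print(plan((.56,.15,.24),-64+0))
E
```

```text
[0.54575608 0.28085688 0.065     ] 0.023825723781540634 0.02356587643043812 26.68446727154296 25.896372006739128
[0.53754629 0.27717626 0.071     ] 0.07238811058772049 0.046676628067439406 26.150561076531805 26.043002340887142
[0.53777989 0.27711715 0.055     ] 0.06778788210930813 0.052391875707707924 26.441775450882268 26.167002848751395
chip from rim [0.54652657 0.28157565]
(array([ 0.12, -0.01,  0.2 ]), array([ 0.1238,  0.036 , -0.0136]))
```

Chip centre at (0.5461, 0.2812, 0.065), yaw 26.1°, with the module within 0.5 mm of the seat. Now over to the scope, turning 51°.

>>> move_arm(
  moves=[
    [0, 0, 2, 0.015, 0.004, -0.01, 0.07],
    [0, 0, 6, 0.05, 0.014, -0.02, 0.07],
    [0, 0, 10, 0.09, 0.025, -0.025, 0.07],
    [0, 0, 14, 0.13, 0.036, -0.025, 0.07],
    [0, 0, 18, 0.17, 0.047, -0.025, 0.07],
    [0, 0, 22, 0.21, 0.058, -0.025, 0.07],
    [0, 0, 26, 0.25, 0.069, -0.025, 0.07],
    [0, 0, 30, 0.29, 0.08, -0.025, 0.07],
    [0, 0, 34, 0.33, 0.091, -0.025, 0.07],
    [0, 0, 38, 0.37, 0.102, -0.025, 0.07],
  ],
)

```text
clock: 12.35
position: [0.6094, -0.1028, 0.2528]
ee_rot: [-0.628, 0.778, 0.0, -0.0]
ft_force: [0.5, 0.4, -0.3]
grip_width: 0.819
```

```bash
python3 - <<'E'
from h import *
o=manip.get_obs();print(o['position'],o['joint_pos'],plan((.634,-.236,.25),-115.2))
E
```

```text
[ 0.60944601 -0.10279526  0.25281761] [ 0.4511535   0.34414353 -0.46275132  1.42849048  0.15362973  1.4052866
 -1.79587525] (array([ 0.03, -0.03, 13.08]), array([ 0.1251, -0.052 ,  0.0028]))
```

>>> move_arm(
  moves=[
    [0, 0, 4, 0.035, -0.01, 0, 0.07],
    [0, 0, 8, 0.07, -0.025, 0, 0.07],
    [0, 0, 12, 0.1, -0.04, 0, 0.07],
    [0, 0, 13, 0.12, -0.05, 0, 0.07],
    [0, 0, 13, 0.124, -0.052, 0.002, 0.07],
    [0, 0, 13, 0.124, -0.052, 0.002, 0.07],
    [0, 0, 13, 0.124, -0.052, 0.002, 0.07],
  ],
)

```text
clock: 13.05
position: [0.6354, -0.2304, 0.2508]
ee_rot: [-0.539, 0.842, 0.0, 0.0]
ft_force: [-1.0, -0.1, 0.1]
grip_width: 0.821
```

```bash
python3 - <<'E'
from h import *
im,p=snap('wrist','w7');o=manip.get_obs();q=proj(p,(.634,-.2357,.09));print(o['position'],o['joint_pos'][6],q)
x,y=int(q[0]),int(q[1]);x0,y0=x-70,max(0,y-70);print(x0,y0)
cv2.imwrite('pics/c7.png',crop('w7',x0,y0,x0+140,y0+120,5,0))
E
```

```text
[ 0.63549142 -0.23012579  0.25102556] -1.8224744011338578 [323.87012566 182.43376322]
253 112
```

View pics/c7.png

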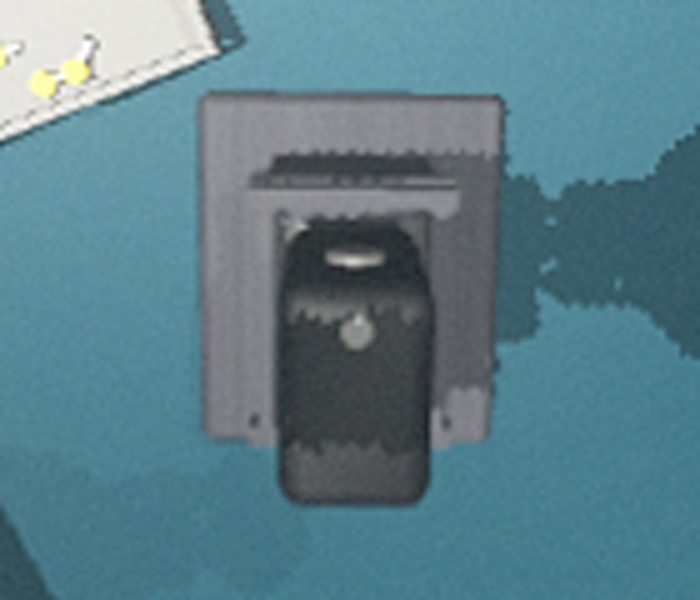

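c7: scope square to the tool; lamp (357,332), base corners (198,95),(503,97),(490,441),(205,440), body sides x=278..433. Triangulate against w2.

```bash
python3 - <<'E'
from h import *
_,p2=load('w2');_,p7=load('w7')
a=lambda c:(p2,(214+(c[0]+.5)/4-.5,25+(c[1]+.5)/4-.5)); b=lambda c:(p7,(253+(c[0]+.5)/5-.5,112+(c[1]+.5)/5-.5))
P=[]
for n,c,d in[('A',(372,77),(198,95)),('B',(578,235),(503,97)),('C',(407,478),(490,441)),('D',(207,338),(205,440)),('lamp',(412,214),(357,332))]:
    x,e=tri([a(c),b(d)]);print(n,np.round(x,4),np.round(e,4));P.append(x)
P=np.array(P);print('centre',P[:4].mean(0))
def rect(Q):
    d=Q[0]+Q[1]-Q[2]-Q[3];w=Q[0]+Q[3]-Q[1]-Q[2]
    print(Q.mean(0),np.linalg.norm(d)/2,np.linalg.norm(w)/2,np.degrees(np.arctan2(d[1],d[0])),np.degrees(np.arctan2(w[1],w[0]))-90)
for z in(0.004,.008,):rect(np.array([atz(*b(d),z) for d in[(198,95),(503,97),(490,441),(205,440)]]))
# body sides at the near top edge
for z in(.12,.126):
  L=atz(*b((278,480)),z);Rr=atz(*b((433,480)),z);m=(L+Rr)/2;print('body',m,np.linalg.norm(L-Rr))
  ax=np.array([np.cos(np.radians(-25.2)),np.sin(np.radians(-25.2))]);n=np.array([-ax[1],ax[0]]);print('lateral off from stand',(m[:2]-P[:4].mean(0)[:2])@n,'lamp',(P[4][:2]-P[:4].mean(0)[:2])@n)
print(plan((.634,-.2357,.072),-115.2))
E
```

```text
A [ 0.693  -0.2195  0.0022] [0.0008 0.0008]
B [ 0.6592 -0.2909  0.0013] [0. 0.]
C [ 0.5763 -0.251   0.0098] [0.0002 0.0002]
D [ 0.6091 -0.1807  0.0094] [0.0007 0.0007]
lamp [ 0.6469 -0.2411  0.1266] [0. 0.]
centre [ 0.63437253 -0.2355047   0.0056701 ]
[ 0.63368682 -0.23484597  0.004     ] 0.0942817732729158 0.07946263538699001 -25.052773158387204 -25.04090062308066
[ 0.63446426 -0.23515404  0.008     ] 0.09331137540484294 0.07864476392261084 -25.052773158387204 -25.040900623080674
body [ 0.61813003 -0.22778818  0.12      ] 0.030659241194152732
lateral off from stand 6.639374035695046e-05 lamp 0.0002555740412048209
body [ 0.62013475 -0.22860223  0.126     ] 0.029984500722325856
lateral off from stand 0.00018338961097919137 lamp 0.0002555740412048209
(array([0.01, 0.04, 0.49]), array([ 0.0058, -0.001 ,  0.179 ]))
```

Scope (0.634, -0.2355), yaw -25.05°, top 0.1266 (expected 0.126). Line up above, then check.

>>> move_arm(
  moves=[
    [0, 0, 0.3, 0.003, 0, 0.03, 0.07],
    [0, 0, 0.3, 0.0055, -0.001, 0.06, 0.07],
    [0, 0, 0.3, 0.0055, -0.001, 0.08, 0.07],
    [0, 0, 0.3, 0.0055, -0.001, 0.09, 0.07],
    [0, 0, 0.3, 0.0055, -0.001, 0.09, 0.07],
    [0, 0, 0.3, 0.0055, -0.001, 0.09, 0.07],
  ],
)

```text
clock: 13.7
position: [0.6347, -0.2366, 0.1622]
ee_rot: [-0.537, 0.844, -0.001, 0.001]
ft_force: [0.5, -0.0, 0.9]
grip_width: 0.817
```

```bash
python3 - <<'E'
from h import *
o=manip.get_obs();print(o['position'],plan((.634,-.2355,.072),-115.05))
E
```

```text
[ 0.63469149 -0.23664884  0.16218501] (array([-0.09,  0.02, -0.02]), array([-0.0007,  0.0013,  0.0902]))
```

>>> move_arm(
  moves=[
    [0, 0, 0, -0.0007, 0.001, 0.02, 0.07],
    [0, 0, 0, -0.0007, 0.001, 0.045, 0.07],
    [0, 0, 0, -0.0007, 0.001, 0.07, 0.07],
    [0, 0, 0, -0.0007, 0.001, 0.085, 0.07],
    [0, 0, 0, -0.0007, 0.001, 0.09, 0.07],
    [0, 0, 0, -0.0007, 0.001, 0.09, 0.06],
    [0, 0, 0, -0.0007, 0.001, 0.09, 0.05],
    [0, 0, 0, -0.0007, 0.001, 0.09, 0.04],
  ],
)

```text
clock: 14.5
position: [0.6343, -0.2362, 0.0723]
ee_rot: [-0.537, 0.844, -0.001, 0.001]
ft_force: [0.1, -0.5, -0.4]
grip_width: 0.469
```

>>> move_arm(
  grip_force=60,
  moves=[
    [0, 0, 0, 0, 0, 0, 0.034],
    [0, 0, 0, 0, 0, 0, 0.028],
    [0, 0, 0, 0, 0, 0, 0.018],
    [0, 0, 0, 0, 0, 0, 0.018],
    [0, 0, 0, 0, 0, 0, 0.018],
    [0, 0, 0, 0, 0, 0, 0.018],
    [0, 0, 0, 0, 0, 0, 0.018],
  ],
)

```text
clock: 15.2
position: [0.634, -0.2361, 0.0718]
ee_rot: [-0.537, 0.844, -0.001, 0.0]
ft_force: [0.3, 0.0, 6.0]
grip_width: 0.343
```

```bash
python3 - <<'E'
from h import *
o=manip.get_obs();T=R.from_quat(o['ee_rot']);X=T.as_matrix()[:,0];print(o['position'],o['ft_force'],o['grip_width']*85.4,T.as_matrix()[:,2],np.degrees(np.arctan2(X[1],X[0])))
E
```

```text
[ 0.63401379 -0.23614928  0.07179957] [0.26929392 0.04792983 5.95554391] 29.295747767672225 [ 1.37391986e-03 -5.11912174e-04 -9.99998925e-01] -115.10785648888498
```

Held at about 29.3 mm. Lift straight up.

>>> move_arm(
  moves=[
    [0, 0, 0, 0, 0, -0.005, 0.018],
    [0, 0, 0, 0, 0, -0.02, 0.018],
    [0, 0, 0, 0, 0, -0.04, 0.018],
    [0, 0, 0, 0, 0, -0.06, 0.018],
    [0, 0, 0, 0, 0, -0.085, 0.018],
    [0, 0, 0, 0, 0, -0.115, 0.018],
    [0, 0, 0, 0, 0, -0.14, 0.018],
    [0, 0, 0, 0, 0, -0.155, 0.018],
    [0, 0, 0, 0, 0, -0.165, 0.018],
    [0, 0, 0, 0, 0, -0.165, 0.018],
  ],
)

```text
clock: 16.2
position: [0.6338, -0.2361, 0.237]
ee_rot: [-0.537, 0.844, -0.001, 0.0]
ft_force: [0.5, -0.1, -2.1]
grip_width: 0.344
```

```bash
python3 - <<'E'
from h import *
o=manip.get_obs();print(o['position'],o['ft_force'],o['grip_width']*85.4,plan((.5461,.2812,.237),-63.9))
E
```

```text
[ 0.63381393 -0.2360695   0.2369678 ] [ 0.47190641 -0.11340667 -2.12788991] 29.345898179149422 (array([-9.00e-02, -3.00e-02, -5.12e+01]), array([-4.312e-01,  2.989e-01, -4.000e-04]))
```

>>> move_arm(
  moves=[
    [0, 0, -1, -0.008, 0.006, 0, 0.018],
    [0, 0, -3, -0.025, 0.018, 0, 0.018],
    [0, 0, -6, -0.052, 0.036, 0, 0.018],
    [0, 0, -10, -0.082, 0.057, 0, 0.018],
    [0, 0, -14, -0.112, 0.078, 0, 0.018],
    [0, 0, -18, -0.142, 0.099, 0, 0.018],
    [0, 0, -22, -0.172, 0.12, 0, 0.018],
    [0, 0, -26, -0.202, 0.141, 0, 0.018],
    [0, 0, -30, -0.232, 0.162, 0, 0.018],
    [0, 0, -34, -0.262, 0.182, 0, 0.018],
  ],
)

```text
clock: 17.2
position: [0.5785, 0.0808, 0.2351]
ee_rot: [0.761, -0.648, -0.0, 0.0]
ft_force: [0.1, 0.4, -1.2]
grip_width: 0.349
```

```bash
python3 - <<'E'
from h import *
o=manip.get_obs();print(o['position'],o['grip_width']*85.4,plan((.5461,.2812,.237),-63.9))
E
```

```text
[0.57851433 0.08083888 0.23505578] 29.809841867491716 (array([  0.06,   0.  , -16.91]), array([-0.203,  0.   , -0.002]))
```

>>> move_arm(
  moves=[
    [0, 0, -4, -0.03, 0, 0, 0.018],
    [0, 0, -8, -0.06, 0, 0, 0.018],
    [0, 0, -11, -0.09, 0, 0, 0.018],
    [0, 0, -14, -0.12, 0, 0, 0.018],
    [0, 0, -16, -0.15, 0, 0, 0.018],
    [0, 0, -16.9, -0.17, 0, 0, 0.018],
    [0, 0, -16.9, -0.182, 0, 0, 0.018],
    [0, 0, -16.9, -0.19, 0, 0, 0.018],
    [0, 0, -16.9, -0.19, 0, 0, 0.018],
    [0, 0, -16.9, -0.19, 0, 0, 0.018],
  ],
)

```text
clock: 18.2
position: [0.5508, 0.2651, 0.2356]
ee_rot: [0.847, -0.532, 0.0, 0.0]
ft_force: [0.6, -0.2, -1.5]
grip_width: 0.343
```

```bash
python3 - <<'E'
from h import *
im,p=snap('wrist','w8');im,p=snap('side','s8')
o=manip.get_obs();print(o['position'],o['grip_width']*85.4,o['ft_force'],plan((.5461,.2812,.16),-63.9))
a=cv2.resize(load('w8')[0],(480,300))[:,:,::-1]
b=crop('w8',180,200,460,400,2.2,0)
q=proj(p,(.54,.27,.15));x0,y0=int(q[0])-55,int(q[1])-75
c=crop('s8',x0,y0,x0+110,y0+150,4,0);print(x0,y0,b.shape,c.shape)
W=np.zeros((600,800,3),np.uint8);bb=cv2.resize(b,(355,254));W[:300,:355]=cv2.resize(crop('w8',180,0,460,400,1,0),(355,300))if 0 else 0
W[:254,:355]=bb;W[:600,360:800]=c;cv2.imwrite('pics/c8.png',W)
E
```

```text
[0.55097281 0.26485186 0.23570599] 29.562543873736292 [ 0.91755788 -0.79822179 -1.17585578] (array([ 0.01, -0.04, -0.41]), array([-0.0169, -0.0027,  0.0757]))
224 144 (440, 616, 3) (600, 440, 3)
```

View pics/c8.png

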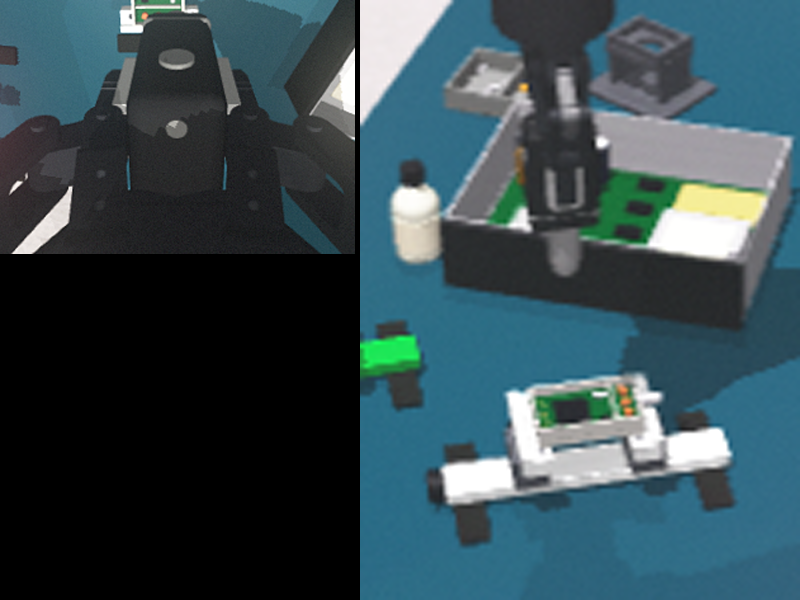

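c8: scope hangs upright in the gripper, nose tip at (565,270), lamp at (176,129) in the wrist inset, module undisturbed. Check against predictions.

```bash
python3 - <<'E'
from h import *
_,pw=load('w8');_,ps=load('s8')
o=manip.get_obs();T=R.from_quat(o['ee_rot']);t=np.radians(-115.1)
G=np.array([[np.cos(t),np.sin(t),0],[np.sin(t),-np.cos(t),0],[0,0,-1]])
l=G.T@(np.array([.6469,-.2411,.1266])-[.6340,-.2361,.0718]);print('lamp in tool',l)
Lw=T.apply(l)+o['position'];print('pred',proj(pw,Lw),'obs',180+176*.7887,200+129*.7887)
N=o['position']-[0,0,.0618];print('nose pred',proj(ps,N),'obs',224+205/4,144+271/4)
print('chip in side',proj(ps,(.5461,.2812,.065)),'obs',224+211/4,144+409/4)
E
```

```text
lamp in tool [-0.00094433 -0.01380283 -0.0548    ]
pred [317.15861894 302.92594129] obs 318.8112 301.7423
nose pred [275.50165036 210.24298638] obs 275.25 211.75
chip in side [276.87370963 245.73629547] obs 276.75 246.25
```

>>> move_arm(
  moves=[
    [0, 0, -0.2, -0.006, -0.001, 0.01, 0.018],
    [0, 0, -0.4, -0.012, -0.0027, 0.03, 0.018],
    [0, 0, -0.4, -0.0165, -0.0027, 0.05, 0.018],
    [0, 0, -0.4, -0.0165, -0.0027, 0.068, 0.018],
    [0, 0, -0.4, -0.0165, -0.0027, 0.075, 0.018],
    [0, 0, -0.4, -0.0165, -0.0027, 0.075, 0.018],
    [0, 0, -0.4, -0.0165, -0.0027, 0.075, 0.018],
  ],
)

```text
clock: 19.0
position: [0.546, 0.2822, 0.1614]
ee_rot: [0.849, -0.529, 0.0, -0.0]
ft_force: [0.2, -0.3, 0.2]
grip_width: 0.342
```

```bash
python3 - <<'E'
from h import *
o=manip.get_obs();print(o['position'],plan((.5461,.2812,.137),-63.9))
E
```

```text
[0.54604015 0.28223116 0.16141334] (array([-0.04, -0.  ,  0.07]), array([0.001 , 0.0004, 0.0244]))
```

Lamp and nose positions agree with prediction to under 1 mm. Lower slowly.

>>> move_arm(
  moves=[
    [0, 0, 0, 0.0005, 0.0003, 0.006, 0.018],
    [0, 0, 0, 0.001, 0.0004, 0.012, 0.018],
    [0, 0, 0, 0.001, 0.0004, 0.017, 0.018],
    [0, 0, 0, 0.001, 0.0004, 0.021, 0.018],
    [0, 0, 0, 0.001, 0.0004, 0.0235, 0.018],
    [0, 0, 0, 0.001, 0.0004, 0.0235, 0.018],
    [0, 0, 0, 0.001, 0.0004, 0.0235, 0.018],
    [0, 0, 0, 0.001, 0.0004, 0.0235, 0.018],
    [0, 0, 0, 0.001, 0.0004, 0.0235, 0.018],
  ],
)

```text
clock: 19.9
position: [0.5459, 0.2812, 0.1375]
ee_rot: [0.849, -0.528, 0.0, -0.0]
ft_force: [0.2, -0.9, -0.8]
grip_width: 0.348
```

```bash
python3 - <<'E'
from h import *
im,ps=snap('side','s9');im,pt=snap('top','t9')
o=manip.get_obs();print(o['position'],o['grip_width']*85.4,o['ft_force'],plan((.5461,.2812,.137),-63.9))
N=o['position']-[0,0,.0618]
print('nose pred',proj(ps,N),'chip',proj(ps,(.5461,.2812,.065)))
a=crop('s9',235,195,325,275,6,0);b=crop('t9',190,150,450,300,2,0)
W=np.zeros((600,800,3),np.uint8);W[:480,:540]=a;W[480:600,:208]=cv2.resize(b,(208,120));c=crop('t9',195,160,265,250,3.6,0);W[:c.shape[0],542:542+c.shape[1]]=c;cv2.imwrite('pics/c9.png',W)
E
```

```text
[0.54583729 0.28113724 0.13742178] 29.491687672181385 [-0.67502144 -0.19004727 -1.06354605] (array([-0.01, -0.01,  0.09]), array([ 0.0001, -0.0003,  0.0004]))
nose pred [276.83289707 242.78259689] chip [276.87370963 245.73629547]
```

View pics/c9.png

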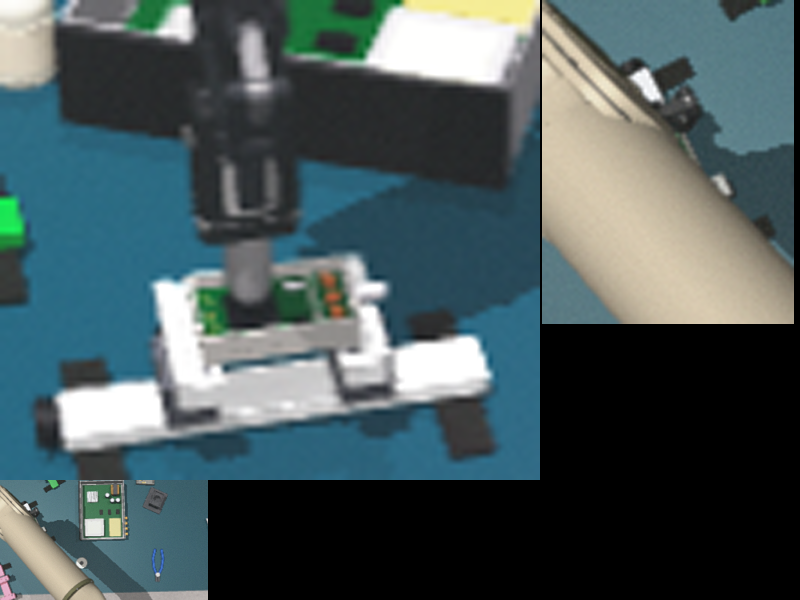

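c9: nose (tip near (250,298)) hangs over the chip and clear of the rim, the module is still square on its ledges, and the other things in view are in place. Hand in.

```bash
python3 - <<'E'
from h import *
o=manip.get_obs();print(abs(o['joint_velocities']).max(),o['clock']);print(manip.hand_in())
E
```

```text
0.0022715631812900783 20.0
the job is handed in; nothing more can be done
None
```

I set the module open side up on the silver holder's two ledges and let go of it there. I then carried the microscope over the decoder and handed in at 20 s, still holding it above the big chip.

**Module:** After release it measured within about 0.5 mm of the seat, turned the same way as the holder to about 0.1°.

**Microscope:** The arm was still at hand-in. By tool position and the measured grasp, the nose is within about 0.3 mm of the chip centre sideways and about 10.5 mm above it. That leaves roughly 4.5 mm over the can's rim. The tilt is under 0.1° and the broad sides line up with the module's long sides to about 0.1°.

**Checks that disagreed:**
- The camera views agreed with these positions to about 1 to 2 pixels, the same order as the 2 mm calibration error.
- The stand's base corners triangulated unevenly in height, between 1 and 10 mm instead of 8 mm. I relied on their average and on the microscope's top, measured at 126.6 mm against 126 mm expected.
- In the last top view the arm hid the holder, so the final look at the chip was from the side camera only.

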